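# Click the wing key onto the panel press and close the press

### The arm

A 6-joint arm with a two-finger parallel gripper is mounted at the origin on the work surface. World frame = base frame: x ahead of the robot, y to its left, z up, the work surface at z = 0. Lengths are in mm, angles in rad, forces in N, time in s.
With the tool pointing down it reaches from about 275 to 825 mm from the base axis. Payload 5.2 kg.
Tool frame: the origin (TCP) lies at the very end of the fingers, on their centre line; the grasp point (between the pads) lies 19 mm behind it; z points along the fingers, y is the line along which they close (so a half turn about z gives the same grasp; the last joint's range is limited). The gripper opens to 93 mm and grips with 3 to 60 N. Pads are 15 mm wide; open, the fingers measure 128 mm over their backs; the gripper's body (75 mm by 188 mm) begins 65 mm behind the grasp point.
Start: joints at [-1.494, 0.259, 1.535, -0, 1.348, -0.203], TCP at [151.911, -528.61, 218.653] pointing down, gripper open.
Joint ranges: [-3.14, 3.14], [-0.91, 2.08], [0.19, 2.58], [-1.22, 4.36], [0.22, 2.71], [-3.12, 3.12]. Speed limits (rad/s): [2.57, 2.57, 3.14, 3.14, 3.14, 3.14].

### API

Orientations are given as [roll, pitch, yaw] about the fixed x, y, z axes, in that order (R = Rz(yaw) Ry(pitch) Rx(roll)).
In Python, from bench import robot gives the robot as it stands. The module is installed in compiled form; this text tells all that it offers. Calls block until the motion is done:
- robot.move_ptp(position, orientation): joint-space move of the TCP to a pose.
- robot.move_linear(position, ori=None, speed=150, f_stop=None): straight line of the TCP; ori=None keeps the orientation; speed is the mean speed in mm/s. With f_stop (N) it stops when the force on the tool has changed by that much, and returns True; else False.
- robot.move_j(angles): joint-space move.
- robot.move_gripper(opening): opening from 0.0 (shut) to 1.0 (fully open); the grip force is fixed at half the most; returns when the fingers have stopped.
- robot.sleep(seconds).
- robot.inverse_kinematics(position, orientation): joint angles nearest the present ones, or None.
- robot.get_image(name): name is "scene" or "top" or "wrist"; returns a dict with "img" (400x640x3 uint8, blue, green, red), "fovy" (degrees; the focal length in pixels is half the picture's height over the tangent of half this angle, whatever the lens; pixels are square), "cx", "cy" (the principal point, pixels), "eye" and "orientation" of the camera in the world. Camera axes: x right, y down, z forward; pixel columns grow to the right and rows downward; lengths in mm; the calibration is good to about 2 mm. A picture is of the moment at which its call begins. There is no depth.
A pose or a line that the arm cannot do raises robot.MotionError and nothing moves.
- robot.hand_in(): hands the job in; it is judged then, once.
Readings, each from a call of its own:
- robot.current_t(): time.
- robot.current_qpos(): joint angles.
- robot.current_joint_vel(): joint speeds.
- robot.current_joint_efforts(): joint torques, N m.
- robot.current_tcp_pos(): TCP position.
- robot.current_eef_rot(): TCP orientation.
- robot.current_contact_force(): force on the tool from outside, world axes, zero at the start.
- robot.current_ft_torque(): the same for the moment, N m.
- robot.current_gripper_width(): opening from 0.0 (shut) to 1.0 (fully open).
- robot.current_finger_force(): force on a finger pad.
Only numpy, scipy, OpenCV 4.12 (cv2) and the standard library are available. Lean on these libraries where they do the work, as an engineer would, in place of code of your own. Each camera call takes 0.05 s, during which the arm holds its last target. There are 200 camera calls.

### The job

Put the orange wing key on the square drive of the panel press and push it gently down until it clicks fully home, without driving the sprung spindle down to its bottom stop. Only then turn the key clockwise until the platen bears on the panel, let go and leave the key on. Leave the jar, tub and bottle where they stand.

Things in the scene. Friction and masses are not known exactly. Their poses are not given: they have to be found in the camera images.
- key: orange wing key standing upright, socket mouth down; 0.15 to 0.27 kg. Body 38 x 38 mm, 36 mm high; above it a flat fin 50 mm long (along the key's x) and 14 mm thick (along y) from 36 to 72 mm height: grip the fin across its 14 mm from above. Origin: centre of the underside (the socket mouth); z up.
- socket_roof (a point): end of the square socket inside the key, on its axis, 28 mm above the key's origin; axes as the key's. Socket 21.6 mm wide, 28 mm deep, sides parallel to the key's x and y, corners widening to 26.6 mm over the first 4 mm at the mouth; it fits the drive any of four ways round. In each wall a ramp for the balls leads to a dimple groove 13 to 19 mm above the mouth.
- press: panel press, fixed on the table: plywood base 200 x 270 mm, blue bridge along its y on two steel posts; bridge top 120 mm, post nuts and boss 128 mm above the table. Origin: centre of the underside; the spindle stands on its vertical axis. The screw lowers the white platen under the bridge 4 mm per rad.
- drive_top (a point): centre of the top of the upright steel square drive, 20 x 20 mm, 30 mm tall above a round collar 40 mm across; x and y along its faces, turning with the screw; z up. At rest 190 mm above the table. The spindle is sprung: it sinks under load and rises again when unloaded. With the key fully home the socket roof rests on this point.
- bush (a joint): how far the sprung spindle is pushed down, m: 0 at rest, bottom stop at 0.020. Under 1 N starts it, then it gives 1 mm per N (about 19 N at 0.0185, which already counts as the stop; the key's own weight sinks it 1 to 2 mm)
- screw (a joint): angle of the screw and its square drive, rad, grows clockwise seen from above; friction about 0.12 N m, stays where it is left. Starts at 0.2 to 0.55; from 1.3 on the platen bears on the panel (its cork face gives a little); hard stop at 1.6
- ball_a (a joint): brass spring ball in the drive's +x face, 12 mm below its top, 6 mm across: 0 = fully out (2.5 mm proud), up to 0.0017 = pressed in by the socket. With the drive some 21 mm in, both balls meet ramps in the socket and hold it up; at about 7 to 14 N of push, so with the spindle well down, the balls give, the drive jumps the last few mm in and they spring out into the groove: the click
- ball_b (a joint): the same ball in the opposite (-x) face
- paste_jar: bystander: white jar with green cap, 56 mm across, 65 mm high; origin centre of underside
- pebble_tub: bystander: open white tub 75 x 60 x 40 mm; origin centre of underside
- glue_bottle: bystander: white glue bottle with blue label and black cap, 42 mm across, 100 mm high; origin centre of underside

How it is judged:
By the outcome, as a careful person would: the job done as asked, in the order asked, and still so for the second after the job is handed in, with the robot touching nothing.
It also fails if it takes over 72 s, if anything falls off the work surface, if the arm or the gripper's body presses on something with over 40 N, if the wrist force passes 120 N, or if a joint passes its speed limit or range.

## Working session

There is one attempt and no reset: what is moved stays moved. The work goes in short steps, each a Python script; the robot and the scene stay as the last script left them, time stands still between calls to the robot, and variables do not carry over. Pictures are saved under pics/ and viewed, at most 10 in all, crops included, and the job is handed in when it is done.

```bash
mkdir -p pics
cat > h.py <<'E'
import numpy as np, cv2
from scipy.spatial.transform import Rotation as R
from bench import robot
def snap(n,f):
    d=robot.get_image(n); cv2.imwrite(f'pics/{f}.png',d['img']); 
    return d
def foc(d): return 200/np.tan(np.radians(d['fovy'])/2)
def rot(d):
    o=np.array(d['orientation'],float)
    return o if o.shape==(3,3) else R.from_euler('xyz',o).as_matrix()
def back(d,u,v,z):
    r=rot(d)@np.array([(u-d['cx'])/foc(d),(v-d['cy'])/foc(d),1]); e=np.array(d['eye'])
    return e+r*(z-e[2])/r[2]
def proj(d,p):
    c=rot(d).T@(np.array(p,float)-d['eye']); return c[:2]/c[2]*foc(d)+[d['cx'],d['cy']]
E
python3 - <<'E'
from h import *
a=snap('top','top');b=snap('scene','scene')
for d in(a,b): print({k:v for k,v in d.items() if k!='img'})
cv2.imwrite('pics/both.png',cv2.resize(np.vstack([a['img'],b['img']]),None,fx=.75,fy=.75))
print(robot.current_eef_rot(),robot.current_t())
E
```

```text
{'fovy': 47.618363672319276, 'cx': 324.5724729373847, 'cy': 199.8755108483495, 'eye': array([480.02068117,  89.35808851, 994.02130829]), 'orientation': array([-3.0090013 ,  0.00708526, -1.56836987])}
{'fovy': 44.425526923302286, 'cx': 323.02181806509947, 'cy': 196.59223349775016, 'eye': array([1125.42128877,  393.7048028 ,  983.58424205]), 'orientation': array([-2.52058654,  0.01174864,  2.06014281])}
[-3.14002717e+00 -3.42225556e-04  2.79762936e-01] 0.1
```

View pics/top.png

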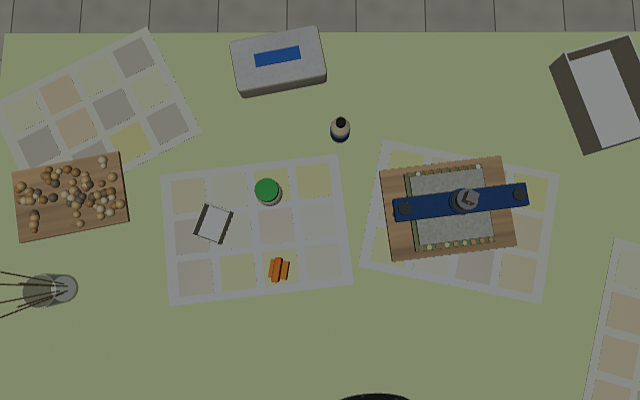

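View pics/scene.png

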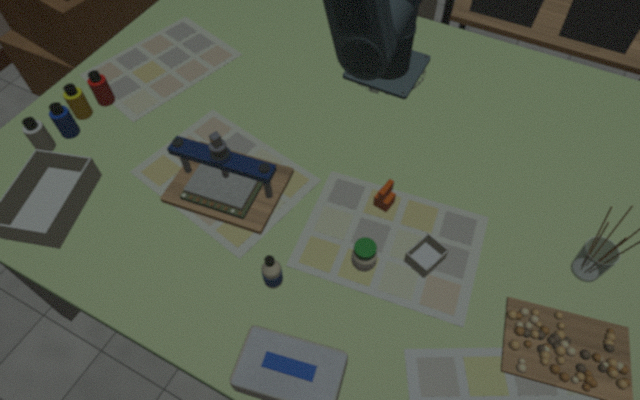

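The top view shows the key at about (279,269), the drive top at (468,198), the jar at (267,188), the tub at (213,223) and the bottle at (340,128). The scene view agrees. Next I'll take wrist close-ups of the drive and the key.

```bash
python3 - <<'E'
from h import *
d=snap('top','top2')
k=back(d,280,268,55); s=back(d,469,198,190); print(k,s)
for n,p in(('jar',(267,188,65)),('tub',(213,223,30)),('bot',(340,125,100))): print(n,back(d,*p))
w=robot.get_image('wrist')
T=R.from_euler('xyz',robot.current_eef_rot()).as_matrix()
off=T.T@(np.array(w['eye'])-robot.current_tcp_pos()); print('cam in tool',off, T.T@rot(w),w['fovy'])
def look(p,h,yaw,f):
    q=R.from_euler('xyz',[np.pi,0,yaw])
    # camera axis hits p
    c=q.as_matrix()@off; a=q.as_matrix()@(T.T@rot(w))[:,2]
    tz=p[2]+h; cz=tz+c[2]
    xy=np.array(p[:2])-a[:2]/a[2]*(p[2]-cz)-c[:2]
    robot.move_ptp([*xy,tz],[np.pi,0,yaw]); robot.sleep(.2)
    d=snap('wrist',f); np.save(f'pics/{f}.npy',{k:v for k,v in d.items()},allow_pickle=True)
    print(f,robot.current_tcp_pos(),robot.current_qpos(),d['eye'],d['orientation'],robot.current_t())
look(s,110,0.28,'wd'); look(k,140,0.28,'wk')
E
python3 -c "
import cv2,numpy as np
cv2.imwrite('pics/w2.png',cv2.resize(np.vstack([cv2.imread('pics/wd.png'),cv2.imread('pics/wk.png')]),(480,600)))"
```

```text
[464.19222721 187.36805186  55.        ] [ 591.00721716 -162.70529074  190.        ]
jar [628.62088257 215.88082317  65.        ]
tub [558.42242135 334.58821158  30.        ]
bot [752.95716519  64.97056658 100.        ]
cam in tool [  75.27333299   -0.28620912 -165.98907934] [[ 4.60549264e-04 -9.61791168e-01 -2.73783743e-01]
 [ 9.99999893e-01  4.57660357e-04  7.44219702e-05]
 [ 5.37215718e-05 -2.73783748e-01  9.61791275e-01]] 71.22035022379511
wd [ 593.98990451 -162.77799528  299.92276007] [-4.48336466e-01  3.42986994e-01  1.22310030e+00 -4.23254579e-05
  1.57565228e+00  8.43648399e-01] [ 666.26760641 -142.01095398  465.97491023] [ 2.86397117e+00 -1.79570265e-04 -1.29168153e+00] 2.5333
wk [476.25115158 189.68678094 195.08670373] [ 1.61206585e-01  2.09084475e-01  1.65951424e+00 -4.37910354e-05
  1.27269200e+00  1.45340254e+00] [548.6392276  210.49474633 361.30392551] [ 2.86466143e+00 -4.15086109e-04 -1.29187513e+00] 4.225
```

View pics/wd.png

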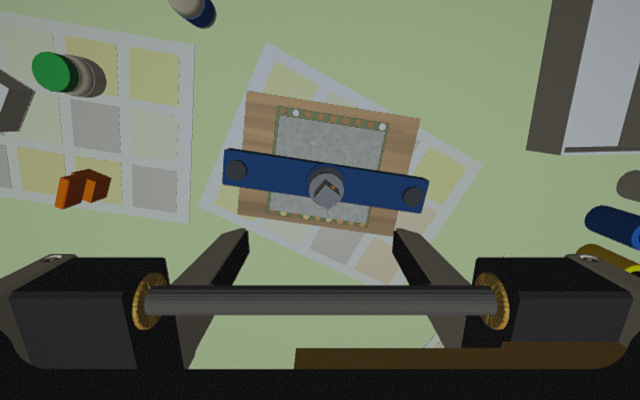

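View pics/wk.png

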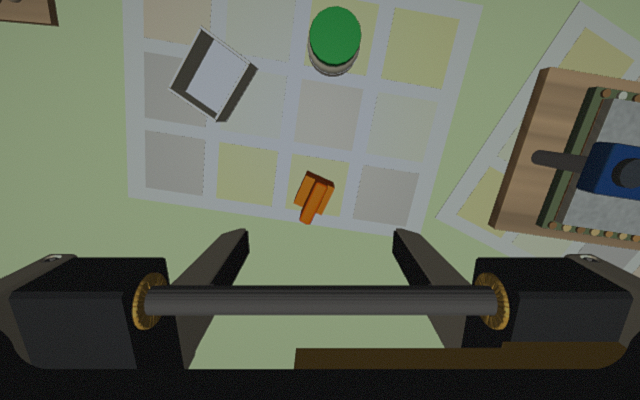

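The drive top is at about (326,188) in the first wrist view. In the second, the key is at about (313,197) with its fin running roughly lower-left to upper-right. I'll enlarge both.

Run:
```python
import cv2,numpy as np
a=cv2.imread('pics/wd.png')[163:213,301:351];b=cv2.imread('pics/wk.png')[165:229,284:348]
a=np.clip(a.astype(float)*1.6,0,255).astype('uint8');b=np.clip(b.astype(float)*1.3,0,255).astype('uint8')
cv2.imwrite('pics/z.png',np.hstack([cv2.resize(a,(400,400),interpolation=2),cv2.resize(b,(400,400),interpolation=2)]))
```

```text
(no output)
```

View pics/z.png

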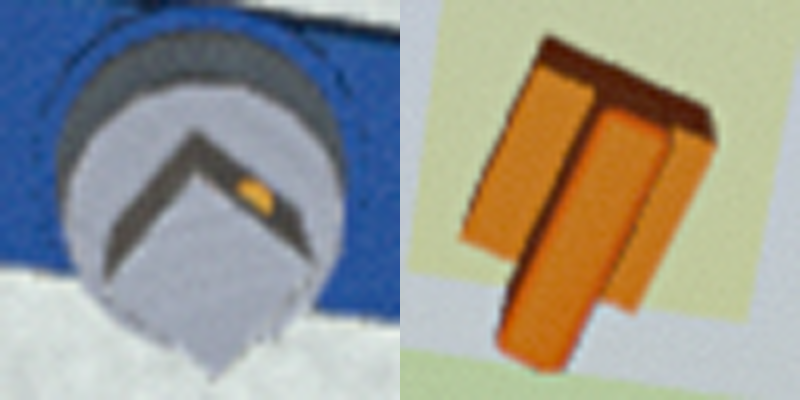

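The drive's top corners and the fin's top corners are clear in the enlargement, with a ball in the drive's upper-right face. I'll compute both poses from them.

Run:
```python
from h import *
L=lambda f:np.load(f'pics/{f}.npy',allow_pickle=True).item()
wd,wk=L('wd'),L('wk')
c=[back(wd,301+x/8-.5,163+y/8-.5,190) for x,y in((195,175),(310,262),(212,380),(105,280))]
c=np.array(c)[:,:2]; print('drive',c.mean(0),np.linalg.norm(np.roll(c,-1,0)-c,axis=1))
for i in range(4):
    e=c[(i+1)%4]-c[i]; print(np.arctan2(e[1],e[0])%(np.pi/2))
k=np.array([back(wk,284+(x-400)/6.25-.5,165+y/6.25-.5,72) for x,y in((600,105),(672,130),(567,372),(497,345))])[:,:2]
print('key',k.mean(0),np.linalg.norm(np.roll(k,-1,0)-k,axis=1))
for a,b in((0,3),(1,2)):
    e=k[a]-k[b]; print(np.arctan2(e[1],e[0]))
b=np.array([back(wd,236,170,128),back(wd,413,196,128)]); e=b[0]-b[1]
print('bridge mid',b.mean(0),'press yaw',np.arctan2(e[1],e[0])-np.pi/2)
```

```text
drive [ 593.75987208 -169.06769032] [18.67804635 20.19383038 19.32675641 17.97049542]
1.191834122104686
1.1858322667123407
1.0759641790487602
1.1561950690404843
key [462.28262505 194.15711135] [12.97489225 47.59569661 13.28997415 46.94127391]
-0.12270406575955423
-0.11560550839651476
bridge mid [ 594.20539813 -169.56721331  128.        ] press yaw 0.12988580628450141
```

Run:
```python
from h import *
kx,ky=462.3,194.2; o=[np.pi,0,-0.119]
robot.move_ptp([kx,ky,140],o)
robot.move_linear([kx,ky,42],o,speed=120)
robot.move_gripper(0.0); print(robot.current_gripper_width()*93,robot.current_finger_force(),robot.current_tcp_pos(),robot.current_t())
robot.move_linear([kx,ky,270],speed=200)
robot.sleep(.2);print(robot.current_contact_force(),robot.current_ft_torque())
robot.move_ptp([593.8,-169.1,262],[np.pi,0,-0.418]); robot.sleep(.3)
print(robot.current_tcp_pos(),robot.current_eef_rot(),robot.current_contact_force(),robot.current_ft_torque(),robot.current_t())
a=snap('wrist','h1'); b=snap('scene','h1s')
np.save('pics/h1.npy',a,allow_pickle=True);np.save('pics/h1s.npy',b,allow_pickle=True)
i=a['img'][120:320,220:420]; j=b['img'][100:180,170:270]
f=lambda x,w,h:np.clip(cv2.resize(x,(w,h),interpolation=2).astype(float)*1.4,0,255)
cv2.imwrite('pics/h1z.png',np.hstack([f(i,400,400),f(j,400,400)[:,:]]))
```

```text
13.797903297478202 29.91473078727722 [462.28723307 194.21218639  41.99403384] 6.8667
[-0.26894272 -0.27463202 -1.39026802] [ 0.06360118  0.01905398 -0.02313592]
[ 593.93179573 -168.1233357   262.25037553] [-3.14154105e+00 -3.37763196e-04 -4.16518677e-01] [-0.30040004  0.34282558 -0.88779552] [ 0.09665341 -0.00826314 -0.03492966] 10.1[ WARN:0@9.331] global loadsave.cpp:1063 imwrite_ Unsupported depth image for selected encoder is fallbacked to CV_8U.
```

View pics/h1z.png

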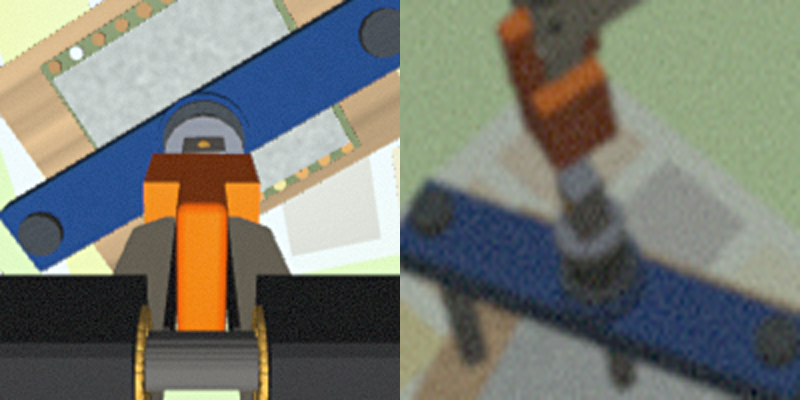

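The key is held straight over the drive, whose ball faces the camera at about (322,191.5). The near mouth edge runs from (295,196.5) to (347,196.5). I'll compute the remaining offset in the tool frame.

Run:
```python
from h import *
a=np.load('pics/h1.npy',allow_pickle=True).item()
t=np.array([593.93,-168.12,262.25]); T=R.from_euler('xyz',[np.pi,0,-.4165]).as_matrix()
def tl(u,v,z): return (T.T@(back(a,u,v,z)-t)).round(1)
print('mouth edge',tl(295,196.5,220.2),tl(347,196.5,220.2))
print('body top edge',tl(220+143/2,120+182/2,256.2),tl(220+260/2,120+182/2,256.2))
print('fin top front',tl(220+178/2,120+208/2,292),tl(220+226/2,120+208/2,292))
print('ball',tl(220+204/2,120+144/2,178))
print('drive base front corners',tl(220+183/2,120+137/2,160),tl(220+224/2,120+137/2,160))
print('collar far edge',tl(220+203/2,120+115/2,160))
print('drive meas', T.T@(np.array([593.76,-169.07,262.25])-t))
```

```text
mouth edge [ 17.5 -19.2  42.1] [17.5 21.1 42.1]
body top edge [ 17.7 -18.3   6.1] [17.7 19.7  6.1]
fin top front [ 22.5  -5.5 -29.8] [ 22.5   7.  -29.8]
ball [10.1  2.  84.2]
drive base front corners [  9.   -8.3 102.2] [  9.   12.  102.2]
collar far edge [ 20.1   1.6 102.2]
drive meas [2.28867257e-01 9.37560547e-01 1.14818052e-16]
```

Run:
```python
from h import *
o=[np.pi,0,-.418]
tgt=np.array([593.95,-169.0]); cmd=tgt.copy()
robot.move_linear([*cmd,238],o,speed=60); robot.sleep(.2)
cmd=cmd+tgt-robot.current_tcp_pos()[:2]
robot.move_linear([*cmd,236],o,speed=30); robot.sleep(.2)
print(cmd,robot.current_tcp_pos(),robot.current_eef_rot(),robot.current_contact_force(),robot.current_ft_torque())
r=robot.move_linear([*cmd,216],o,speed=30,f_stop=4); robot.sleep(.1)
print(r,robot.current_tcp_pos(),robot.current_contact_force(),robot.current_ft_torque(),robot.current_t())
```

```text
[ 593.71902862 -168.86704439] [ 593.73575644 -168.86507097  236.06042499] [ 3.14158763e+00 -8.96374493e-05 -4.17974123e-01] [ 0.33663912 -0.25112904 -1.62479599] [0.06068896 0.04104866 0.01000809]
False [ 593.76954754 -168.89042236  215.96607263] [ 2.27783032 -1.23742762 -3.66868019] [-0.04339379 -0.34890591  0.05744766] 12.3167
```

Run:
```python
from h import *
o=[np.pi,0,-.418]
tx=np.array([np.cos(.418),-np.sin(.418)])
c=np.array([593.72,-168.87])
for s in (.6,1.0):
    p=c+s*tx; robot.move_linear([*p,216],o,speed=10); robot.sleep(.15)
    F=np.mean([robot.current_contact_force() for _ in range(1)],0); print(s,F.round(2),np.round(robot.current_ft_torque(),3),robot.current_tcp_pos().round(2) if hasattr(robot.current_tcp_pos(),'round') else 0)
    if F[:2]@tx<.8: break
z=216
while z>211:
    z-=1.; robot.move_linear([*p,z],o,speed=15); robot.sleep(.1)
    print(z,np.round(robot.current_tcp_pos()[2],2),np.round(robot.current_contact_force(),2),np.round(robot.current_ft_torque(),3))
print(p,robot.current_t())
```

```text
0.6 [ 0.47 -0.48 -2.93] [ 0.044 -0.017  0.008] [ 594.1  -169.03  216.01]
215.0 214.96 [-0.13  0.06 -1.9 ] [ 0.058  0.023 -0.   ]
214.0 213.96 [-0.76  0.18 -0.32] [0.067 0.017 0.01 ]
213.0 213.02 [-0.01  0.58 -1.72] [0.085 0.053 0.023]
212.0 212.0 [-1.44 -0.12 -1.53] [ 0.078  0.    -0.02 ]
211.0 211.05 [ 0.53 -0.48 -2.45] [-0.012 -0.132 -0.025]
[ 594.26834158 -169.11356008] 14.4667
```

Run:
```python
from h import *
o=[np.pi,0,-.418]; p=[594.27,-169.11]
z=211; best=-9
def rd():
    f=[]
    for _ in range(5): robot.sleep(.02); f.append(robot.current_contact_force())
    return np.mean(f,0)
while z>195.5:
    z-=.75; robot.move_linear([*p,z],o,speed=15); F=rd()
    print(z,F.round(2),np.round(robot.current_ft_torque(),3))
    if F[2]<best-2.5: print('drop');break
    best=max(best,F[2])
print(robot.current_tcp_pos(),robot.current_gripper_width()*93,robot.current_t())
```

```text
210.25 [ 0.69 -0.51 -0.89] [-0.015 -0.177  0.008]
209.5 [ 0.75 -0.48 -0.21] [-0.02  -0.193 -0.02 ]
208.75 [ 0.9  -0.25  0.73] [-0.093 -0.216 -0.006]
208.0 [ 1.15 -0.23  1.25] [-0.094 -0.32  -0.029]
207.25 [ 1.39 -0.87  1.82] [-0.068 -0.29   0.016]
206.5 [ 1.4  -0.85  2.6 ] [-0.089 -0.32  -0.032]
205.75 [ 1.33 -0.37  2.88] [-0.056 -0.327  0.016]
205.0 [ 1.01 -0.54  4.03] [-0.114 -0.335  0.021]
204.25 [ 1.57 -0.66  4.37] [-0.04  -0.281  0.   ]
203.5 [ 1.32 -0.91  5.14] [-0.144 -0.353  0.026]
202.75 [ 1.65 -0.79  5.51] [-0.068 -0.269 -0.005]
202.0 [ 1.36 -0.45  6.44] [-0.073 -0.216  0.025]
201.25 [ 0.95 -0.47  7.14] [-0.01  -0.173 -0.026]
200.5 [ 0.77 -0.48  7.58] [-0.046 -0.166 -0.026]
199.75 [ 0.34 -0.52  7.89] [-0.011 -0.128 -0.029]
199.0 [0.66 0.14 8.28] [-0.035 -0.096  0.001]
198.25 [ 0.57 -0.42  8.88] [-0.003 -0.126 -0.012]
197.5 [-0.05 -0.01  9.33] [-0.012 -0.131 -0.003]
196.75 [ 0.09 -0.18  9.58] [ 0.035 -0.071 -0.039]
196.0 [ 1.09 -0.88  6.05] [-0.056 -0.208  0.035]
drop
[ 594.34851335 -169.0927135   196.42964569] 13.69732499174037 21.1333
```

```bash
cat > turn.py <<'E'
from h import *
def rd(n=5):
    f=[];m=[]
    for _ in range(n): robot.sleep(.02); f.append(robot.current_contact_force()); m.append(robot.current_ft_torque()[2])
    return np.mean(f,0),np.mean(m)
ux=lambda y:np.array([np.cos(y),np.sin(y)])
E
python3 - <<'E'
from turn import *
y=-.418; z=200.8; p=np.array([594.27,-169.11])
robot.move_linear([*p,z],[np.pi,0,y],speed=15); F,m=rd(10); print(F.round(2),round(m,3),robot.current_tcp_pos())
c=p-.7*ux(y); k=0
while y>-1.45:
    y-=.06 if y>-1.15 else .03
    p=c+.7*ux(y); t0=robot.current_t()
    robot.move_linear([*p,z],[np.pi,0,y],speed=15); F,m=rd()
    print(round(y,3),F.round(2),round(m,3),round(robot.current_eef_rot()[2],3),round(robot.current_t()-t0,2))
    if np.hypot(*F[:2])>1.5: c=c+.12*F[:2]
    if m>.4 or np.hypot(*F[:2])>12: break
np.save('st.npy',[*c,y,z]); print(c,robot.current_tcp_pos(),robot.current_gripper_width()*93,robot.current_t())
E
```

```text
[ 2.15 -1.2   2.01] -0.016 [ 594.20355396 -169.06922338  200.53824629]
-0.478 [ 1.38 -1.94  2.34] 0.012 -0.477 0.33
-0.538 [ 1.48 -1.64  1.94] -0.004 -0.536 0.33
-0.598 [ 0.65 -1.1   2.3 ] 0.008 -0.596 0.33
-0.658 [ 0.24 -0.94  2.05] -0.015 -0.656 0.33
-0.718 [-0.01 -0.62  1.86] -0.006 -0.716 0.33
-0.778 [ 0.23 -0.42  2.  ] 0.004 -0.776 0.33
-0.838 [ 0.16 -0.17  1.81] -0.017 -0.836 0.33
-0.898 [-0.33 -0.41  1.91] -0.008 -0.896 0.33
-0.958 [-0.33 -0.27  2.11] -0.018 -0.956 0.33
-1.018 [-0.02 -0.25  1.77] -0.031 -1.016 0.33
-1.078 [-0.32 -0.08  2.09] -0.019 -1.076 0.33
-1.138 [0.3  0.44 2.11] -0.018 -1.136 0.33
-1.198 [0.18 0.74 1.45] -0.001 -1.196 0.33
-1.228 [0.28 0.35 2.18] 0.049 -1.227 0.33
-1.258 [0.35 0.28 2.47] 0.046 -1.257 0.33
-1.288 [0.94 0.86 1.74] 0.044 -1.287 0.33
-1.318 [0.72 0.53 1.83] 0.039 -1.317 0.33
-1.348 [0.75 0.99 1.42] 0.019 -1.347 0.33
-1.378 [0.85 1.02 2.31] 0.037 -1.377 0.33
-1.408 [0.58 0.42 1.74] 0.059 -1.407 0.33
-1.438 [0.68 0.79 1.92] 0.055 -1.437 0.33
-1.468 [0.67 1.04 2.01] 0.042 -1.467 0.33
[ 593.97442008 -169.25556041] [ 594.07830818 -169.94461678  200.81228217] 13.523139542810293 29.1
```

Run:
```python
from h import *
a=snap('wrist','t1'); b=snap('scene','t1s'); np.save('pics/t1.npy',a,allow_pickle=True)
i=a['img'][100:320,210:430]; j=b['img'][110:220,160:270]
f=lambda x:np.clip(cv2.resize(x,(400,400),interpolation=2).astype(float)*1.4,0,255).astype('uint8')
cv2.imwrite('pics/t1z.png',np.hstack([f(i),f(j)]))
```

```text
(no output)
```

View pics/t1z.png

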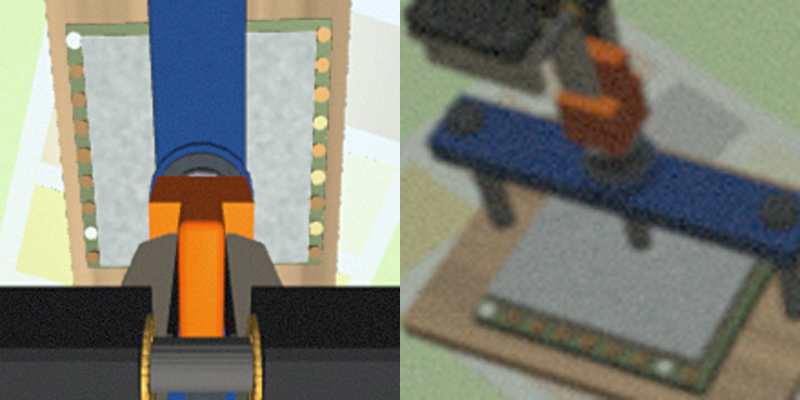

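The key sits down on the collar and has turned with the gripper. The tool x axis is now parallel to the bridge, so the key angle is about 1.57 and the screw at least about 1.48, which is past bearing. I'll unload, release and check.

Run:
```python
from turn import *
c0,c1,y,z=np.load('st.npy'); p=np.array([c0,c1])+.7*ux(y); o=[np.pi,0,y]
robot.move_linear([*p,202.2],o,speed=10); F,m=rd(10); print(F.round(2),round(m,3))
robot.move_gripper(.6); robot.sleep(.2); print(robot.current_contact_force())
robot.move_linear([*p,300],o,speed=100)
q=p+np.array([-60,0]); robot.move_linear([*q,330],o,speed=150); robot.sleep(.3)
a=snap('wrist','f1'); b=snap('scene','f1s'); np.save('pics/f1.npy',a,allow_pickle=True);np.save('pics/f1s.npy',b,allow_pickle=True)
print(robot.current_t(),proj(a,[*p,234]))
u,v=np.clip(proj(a,[*p,220]).astype(int),[60,60],[580,340])
f=lambda x:np.clip(cv2.resize(x,(400,400),interpolation=2).astype(float)*1.4,0,255).astype('uint8')
print(u,v); cv2.imwrite('pics/f1z.png',np.hstack([f(a['img'][v-60:v+60,u-60:u+60]),f(b['img'][110:220,160:270])]))
```

```text
[1.12 0.87 0.37] 0.04
[-0.04478317 -0.28457602  0.45473482]
32.825 [258.03901637 193.65002127]
260 190
```

View pics/f1z.png

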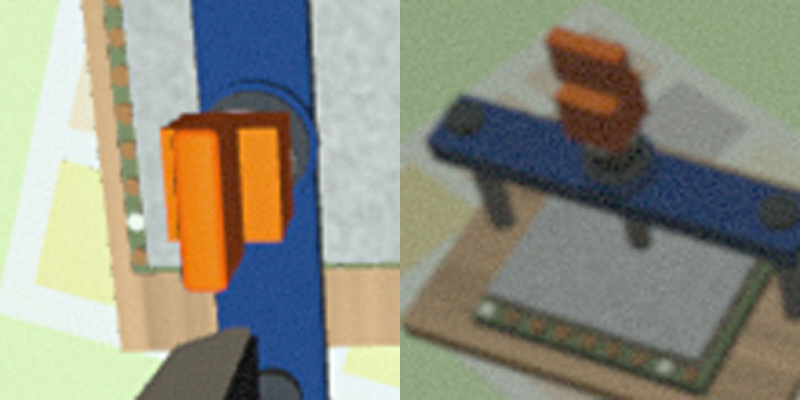

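The key stands seated on the drive with its fin nearly parallel to the bridge. I'll compare the yaws numerically.

Run:
```python
from h import *
a=np.load('pics/f1.npy',allow_pickle=True).item()
g=lambda x,y,z:back(a,200+x*.3-.15,130+y*.3-.15,z)
def yaw(p,q,z):
    e=g(*p,z)-g(*q,z); return round(np.arctan2(e[1],e[0]),3)
print('fin',yaw((178,133),(183,287),232.5),yaw((217,133),(227,287),232.5))
print('bridge',yaw((192,0),(216,310),120),yaw((303,0),(325,400),120))
print('fin centre',(g(178,131,232.5)+g(227,290,232.5))/2)
```

```text
fin -1.501 -1.457
bridge -1.449 -1.44
fin centre [ 591.6984041  -169.86427148  232.5       ]
```

```bash
python3 -c "
from bench import robot
print(robot.hand_in())"
```

```text
the job is handed in; nothing more can be done
None
```

I handed the job in at about 33 s: the key clicked home with the spindle about 11 mm down at most, then was turned clockwise to a screw angle of about 1.5 rad (1.3 is bearing, judged from camera angles because the torque reading never showed a clear rise), and was released and left on the drive; the jar, tub and bottle were never approached.

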